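# Fit the battery to the bench tester and hold it ready to carry

## Robot

A 6-joint arm with a two-finger parallel gripper is mounted at the origin on the work surface. World frame = base frame: x ahead of the robot, y to its left, z up, the work surface at z = 0. Lengths are in m, angles in rad, forces in N, time in s.
With the tool pointing down it reaches from about 0.35 to 0.975 m from the base axis. Payload 4.9 kg.
Tool frame: the origin (TCP) lies at the very end of the fingers, on their centre line; the grasp point (between the pads) lies 19 mm behind it; z points along the fingers, x is the direction in which the jaws open and shut, and the axes are right-handed (so a half turn about z gives the same grasp; the last joint's range is limited). The gripper opens to 85 mm and grips with 20 to 120 N. Pads are 22 mm wide; open, the fingers measure 114 mm over their backs; the gripper's body (76 mm by 85 mm) begins 54 mm behind the grasp point. The pads swing forward as they close: fully open they stand 13 mm farther back than shut.
Start: joints at [1.183, 0.053, 1.613, -0, 1.476, -0.119], TCP at [0.166, 0.603, 0.231] pointing down, gripper open.
Joint ranges: [-3.01, 3.01], [-1.01, 2.22], [0.06, 2.58], [-1.02, 4.17], [0.09, 2.62], [-3.14, 3.14]. Speed limits (rad/s): [2.57, 2.57, 3.14, 3.14, 3.14, 3.14].

## Interface

Orientations are given as a rotation vector (axis times angle).
In Python, from station import ctrl gives the robot as it stands.
- The arm moves only by the shell command python3 -m handwheel 'ROWS' [OPENING] [FORCE]. ROWS is a JSON object of lists of equal length, an entry for each row: "offset": the shift along the world's x, y, z in units of 40 mm (1.0 is 40 mm), a list of three; "roll": the turn about the world's z in units of 6 degrees (1.0 is 6 degrees). A call has exactly 10 rows; each row is the pose to reach, as a shift and turn from the pose commanded when the call began; what a row does not reach only later rows make up. A row lasts 1/10 s, in which the tool goes at most 50 mm and 8.59 degrees, less where a joint would pass 70% of its speed; a pose out of reach is approached as far as the arm can. A call with a gripper value outside its range is refused whole. OPENING is the finger opening in mm, from 0 to 85.4, set as the call begins (- or left out, the last holds). The fingers move at their own pace and stop on an object; FORCE is the grip in N (left out, the last holds). Time passes only in rows, so rows that repeat a pose let the fingers close, or fill a call up. It gives the time, the measured TCP pose, the force and the opening at its end, in the units of the state.
- ctrl.get_obs(): the state, without advancing time (a new reading comes with each control period).
- ctrl.get_image(name): name is "scene" or "top"; returns a dict with "img" (400x640x3 uint8, red, green, blue), "fx", "fy", "cx", "cy" (pixels), "T" (4x4, takes a point from camera to world coordinates). Camera axes: x right, y down, z forward; pixel columns grow to the right and rows downward; lengths in m; the calibration is good to about 2 mm. A picture is of the moment at which its call begins. There is no depth.
- ctrl.finish_job(): hands the job in, once; it reports no verdict.
The state is a dict: "t": time; "q": joint angles; "dq": joint speeds; "effort": joint torques, N m; "tool_pos": TCP position; "tool_rot": TCP orientation; "contact_force": force on the tool from outside, world axes, zero at the start; "wrist_torque": the same for the moment, N m; "opening": finger opening in m.
Only numpy, scipy, OpenCV 4.12 (cv2) and the standard library are available. Lean on these libraries where they do the work, as an engineer would, in place of code of your own. Each camera call takes 0.05 s, during which the arm holds its last target.

## Task

Slide the battery module into the shoe of the portable tester standing in its dock, all the way home until the latch pops up behind it. Then take the tester by its handle, lift it straight up about 10 cm clear of the dock and keep it level and still in the air: finish while holding it up, without putting it down or letting go. Leave the power adapter, the mug and the computer mouse where they are.

Things in the scene. Friction and masses are not known exactly. Their poses are not given: they have to be found in the camera images.
- dock: Fixed black tray the tester stands in, 252 x 118 mm: floor 10 mm thick, rims 20 mm above the desk along both long sides and across its +x end (which takes the push of fitting the battery), nibs at the -x corners. About 3 mm play round the tester. Axes parallel to the tester's; origin on the desk straight below tester_base at the start.
- tester_base (a point): Origin, on the underside, of the loose white tester, 230 x 100 mm, 0.6 kg; x along its length, y across, z up; 10 mm above the desk when docked. A block 64 mm high fills x = -30 to 105 mm. From x = -125 to -30 mm is the shoe's low deck, top 16 mm above the underside. The battery enters over its open -x end and travels in +x until its front meets the block at x = -30 mm.
- shoe_seat (a point): Point on the deck under the battery's middle when home: x = -66, y = 0, z = 16 mm in the tester's frame, same axes. Play when home 2.5 mm along x. Rails run from 36 mm ahead of it (+x) to 12 mm behind (-x), flared guides to 36 mm behind. Channel 64 mm wide; lips 10.5 to 13.5 mm above the deck leave a 50 mm slot for the battery's body.
- tester_handle (a point): Centre of the steel handle bar, x = 2, y = 0, z = 102 mm in the tester's frame, same axes. The bar runs along y, 100 mm long, 12 mm thick (x), 16 mm high, flat sides; posts at y = +-40 mm, 30 mm free height below. With the battery in, the centre of mass lies below this point within 5 mm or so: gripped at its middle with about 50 N it stays level.
- latch (a joint): Spring latch in the deck by the shoe's mouth: a grey ramp 24 mm wide, 4 mm above the deck, its upright back at x = -102.5 mm in the tester's frame. 0 = up; grows as pressed down, to 0.006 m. The battery's front rides up the ramp and presses it down (1 to 2 N); it springs back to 0 behind the battery once that is home.
- battery_mid (a point): Centre (25 mm above the underside) of the loose grey battery, 70 mm long (x), 50 mm high, 0.18 kg: a foot flange 60 mm wide, 7 mm high, and on it a flat-sided body 44 mm wide (y). Either end may go first. It slides along x, flange under the rail lips, body between them; fingers on the body's sides must stay over 14 mm above its underside to clear the lips.
- adapter_mid (a point): Centre of a loose grey power adapter brick, 85 x 46 x 30 mm, no flange; a bystander. It and the battery may swap places.
- mug_mid (a point): Centre of a white mug, 80 mm wide, 92 mm high; a bystander.
- mouse_mid (a point): Centre of a computer mouse, 104 x 60 x 34 mm; a bystander.

How it is judged:
On the way:
1. the battery is home in the shoe with the latch up behind it, the tester still in its dock (x of battery_mid in the frame of shoe_seat between -0.003 and 0.003 m and z of battery_mid in the frame of shoe_seat below 0.03 m and angle between the x axis of battery_mid and the x axis of shoe_seat, either way round below 0.08 rad and value of joint latch below 0.0015 m and height (world z) of tester_base below 0.016 m), for 0.2 s.
At the end, for the whole second after the job is handed in: Battery within 3 mm of home, latch up; tester hanging from the fingers by its handle, underside 70 to 210 mm above the desk and within 80 mm of over the dock, tilt under 0.12 rad, still (0.03 m/s, 0.15 rad/s), not touching the dock, fingers off the battery. Ends holding (x of battery_mid in the frame of shoe_seat between -0.003 and 0.003 m and y of battery_mid in the frame of shoe_seat between -0.004 and 0.004 m and z of battery_mid in the frame of shoe_seat between 0.021 and 0.03 m and value of joint latch below 0.0015 m and height (world z) of tester_base between 0.07 and 0.21 m and horizontal distance between tester_base and dock below 0.08 m and angle between tester_base's own z axis and vertical below 0.12 rad and linear speed of tester below 0.03 m/s and angular speed of tester below 0.15 rad/s and contact force between tester and the fingers above 3 N and distance between the grasp point and tester_handle below 0.045 m and contact force between tester and dock below 0.2 N and contact force between battery and the fingers below 0.3 N); the arm keeps its last pose, push and grip.
It fails at once if the tester is tipped by more than 0.4 rad (angle between tester_base's own z axis and vertical above 0.4 rad).
It fails at once if the power adapter is moved by more than 25 mm (distance of adapter_mid from where it was at the start of the episode above 0.025 m).
It fails at once if the mug is moved by more than 25 mm (distance of mug_mid from where it was at the start of the episode above 0.025 m).
It fails at once if the mouse is moved by more than 25 mm (distance of mouse_mid from where it was at the start of the episode above 0.025 m).
It also fails if it takes over 64 s, if anything falls off the work surface, if the arm or the gripper's body presses on something with over 40 N, if the wrist force passes 120 N, or if a joint passes its speed limit or range.

## Working session

There is one attempt and no reset: what is moved stays moved. The work goes in short steps, Python scripts to look and compute and a shell command to move; the robot and the scene stay as the last step left them, time stands still between calls to the robot, and variables do not carry over. Pictures are saved under pics/ and viewed, and the job is handed in when it is done.

```bash
ls; mkdir -p pics; python3 - <<'E'
from station import ctrl
import cv2,numpy as np
for n in("scene","top"):
    d=ctrl.get_image(n); cv2.imwrite(f"pics/{n}0.png",d["img"][:,:,::-1]); print(n,d["fx"],d["fy"],d["cx"],d["cy"],np.round(d["T"],4).tolist())
o=ctrl.get_obs(); print(o)
E
```

```text
pics
scene 472.6320713533185 472.6320713533185 315.1980534879478 191.8746582326222 [[-0.7506, 0.5521, -0.3631, 0.9523], [0.6606, 0.6161, -0.429, 0.3931], [-0.0132, -0.5618, -0.8271, 0.9092], [0.0, 0.0, 0.0, 1.0]]
top 509.1154857712714 509.1154857712714 314.7499823283483 196.6540780444508 [[-0.0224, -0.995, 0.0977, 0.4976], [-0.9997, 0.0221, -0.0035, -0.0269], [0.0013, -0.0978, -0.9952, 1.304], [0.0, 0.0, 0.0, 1.0]]
{'t': 0.1, 'q': array([ 1.18299958e+00,  5.33149092e-02,  1.61416164e+00,  1.92921480e-06,
        1.47596656e+00, -1.18993150e-01]), 'dq': array([-0.00032627, -0.00323703, -0.00282115,  0.00048021,  0.0006602 ,
       -0.00046589]), 'effort': array([-1.49052667e-04, -3.94908607e+01, -3.71361423e+01, -1.54504914e-04,
        4.02199905e-03,  2.20261671e-05]), 'tool_pos': array([0.16576943, 0.60203848, 0.23016807]), 'tool_rot': array([ 2.49832945,  1.90317145, -0.00250574]), 'contact_force': array([-0.75940099, -0.29532758,  0.32906546]), 'wrist_torque': array([0.02750403, 0.00852814, 0.09374362]), 'opening': 0.08580597022250913}
```

View pics/scene0.png

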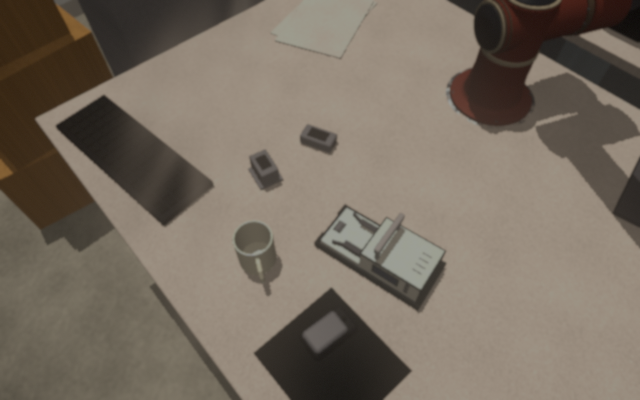

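View pics/top0.png

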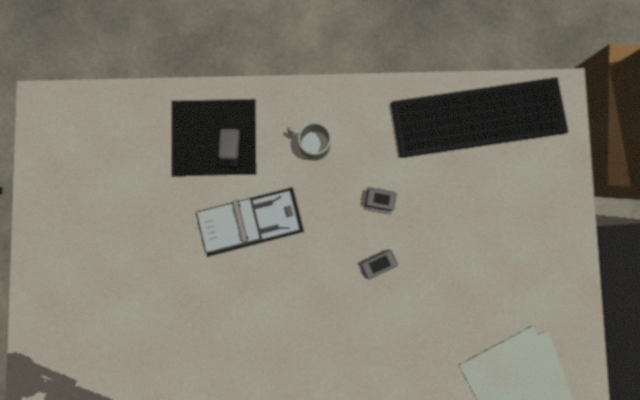

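```bash
python3 - <<'E'
import cv2,numpy as np
a=cv2.imread("pics/top0.png");b=cv2.imread("pics/scene0.png")
cv2.imwrite("pics/z1.png",cv2.resize(a[170:290,340:420],None,fx=5,fy=5,interpolation=cv2.INTER_CUBIC))
cv2.imwrite("pics/z2.png",cv2.resize(b[115:195,235:355],None,fx=6,fy=6,interpolation=cv2.INTER_CUBIC))
cv2.imwrite("pics/z3.png",cv2.resize(a[180:262,188:310],None,fx=6,fy=6,interpolation=cv2.INTER_CUBIC))
cv2.imwrite("pics/z4.png",cv2.resize(b[195:310,305:455],None,fx=5,fy=5,interpolation=cv2.INTER_CUBIC))
E
```

```text
(no output)
```

View pics/z1.png

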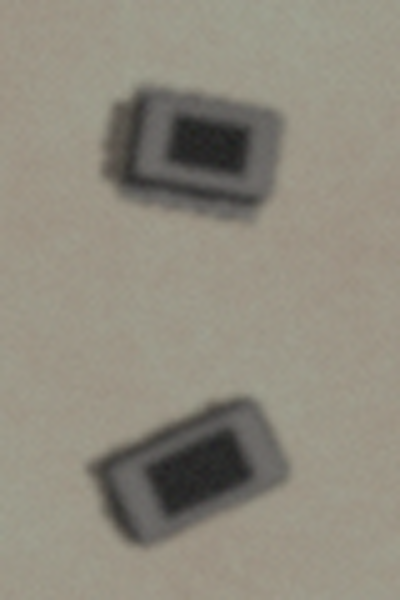

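View pics/z2.png

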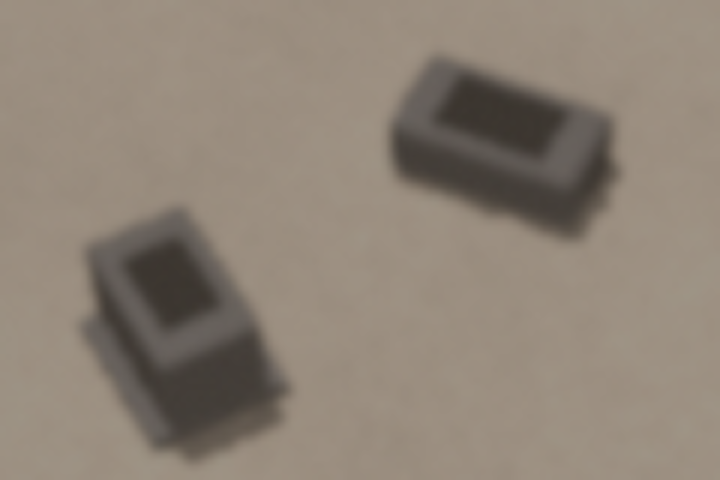

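View pics/z3.png

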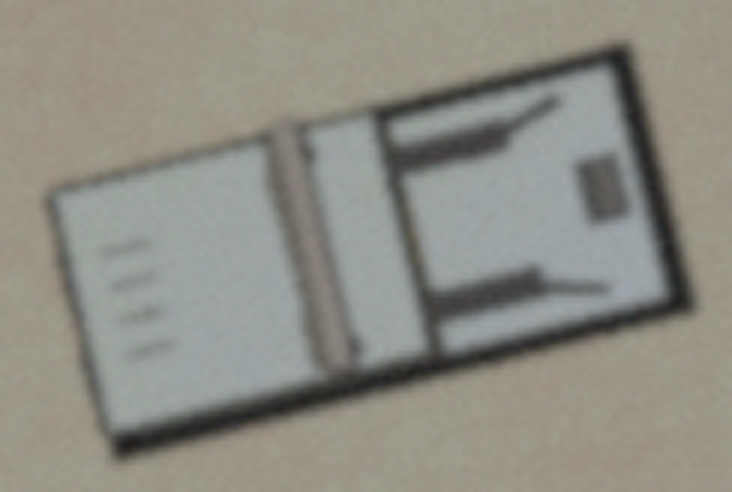

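View pics/z4.png

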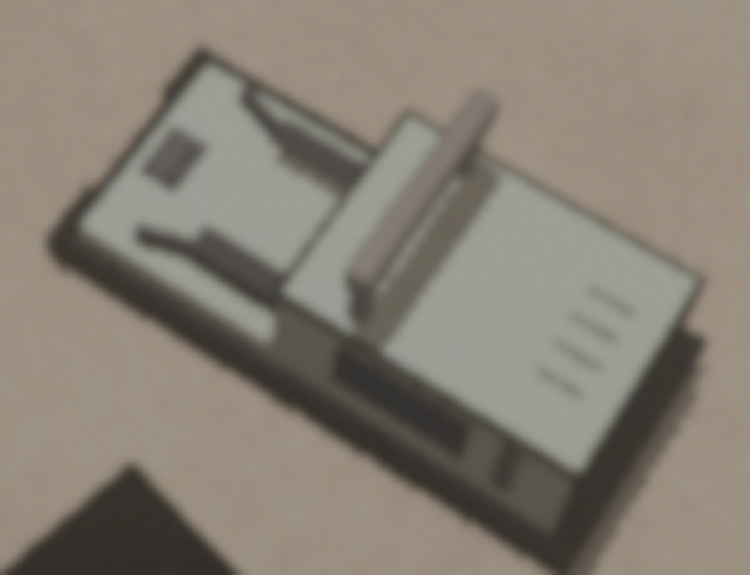

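```bash
cat > h.py <<'E'
import cv2,numpy as np
from station import ctrl
def ray(d,uv,z):
    T=d["T"];p=np.array([(uv[0]-d["cx"])/d["fx"],(uv[1]-d["cy"])/d["fy"],1.]);v=T[:3,:3]@p;o=T[:3,3]
    return o+v*(z-o[2])/v[2]
def proj(d,P):
    T=d["T"];c=T[:3,:3].T@(np.array(P)-T[:3,3]);return np.array([c[0]/c[2]*d["fx"]+d["cx"],c[1]/c[2]*d["fy"]+d["cy"]])
E
python3 - <<'E'
from h import *
for n in("top","scene"):
    d=ctrl.get_image(n);g=cv2.cvtColor(d["img"],cv2.COLOR_RGB2GRAY)
    S=6
    if n=="top": rois={"bat":(355,180,50,38)}
    else: rois={"bat":(243,143,50,50)}
    for k,(x,y,w,h) in rois.items():
        z=cv2.GaussianBlur(cv2.resize(g[y:y+h,x:x+w],None,fx=S,fy=S,interpolation=cv2.INTER_CUBIC),(0,0),3)
        print(np.unique(z//10*10,return_counts=True))
        cv2.imwrite(f"pics/g_{n}.png",z)
    print(n,g[190:212:2,360:402:2] if n=="top" else g[146:190:2,246:292:2])
E
```

```text
(array([ 30,  40,  50,  60,  70,  80,  90, 100, 110, 120, 130, 140, 150],
      dtype=uint8), array([ 1441,  2235,  1216,  2854,  2701,  3246,  5221,  5967,  2139,
        2008,  2457, 15355, 21560]))
top [[151 132 114  93  68  93 101  99  99  98  99 103 103 119 122 132 144 149
  151 148 149]
 [151 116  87  72  68  99 103  92  82  92  95  99 101 101  97  99 105 112
  137 149 150]
 [144 104  83  67  74 101 104  72  41  48  51  62  69  80  87  99  99 102
  121 148 152]
 [138  94  83  60  80 102 100  69  45  43  40  42  43  42  44  81 104 103
  125 147 150]
 [127  87  81  60  87 107  98  58  38  40  39  40  34  38  46  89 101 104
  132 149 151]
 [129  89  76  56  95 102  93  48  35  37  37  40  33  40  51  93 104 106
  134 149 147]
 [124  85  72  59  98 106  95  72  60  52  43  42  42  38  56  94 105 106
  140 150 150]
 [116  87  69  54  86  99 102 100  98  92  88  77  69  61  71 104 107 114
  148 150 150]
 [139 114  76  56  56  56  66  70  84  88  94  99 103  99  98 103 106 116
  145 150 149]
 [145 141 103  97  91  91  88  76  67  59  56  67  68  78  87  90 103 126
  147 149 149]
 [150
[... 1684 characters left out ...]
141 144 144 144 144]
 [145 145 140 110  98  86  62  67  76  71  64  63  64  63  63  62  70 103
  132 145 145 143 142]
 [146 145 144 135 106  95  73  60  63  62  63  64  62  62  63  62  68  90
  113 140 144 143 142]
 [146 146 146 144 120  98  90  69  63  63  62  63  63  62  63  64  67  76
  102 137 143 143 143]
 [146 145 146 145 136 107  97  84  64  63  62  62  63  63  66  70  76  93
  129 142 144 145 143]
 [147 147 146 147 146 130 102  95  74  64  64  64  66  72  80  87  87  94
  126 144 144 144 143]
 [147 147 146 147 148 143 116  99  89  69  66  72  80  87  91  94 105 123
  139 145 144 144 144]
 [146 144 145 145 145 145 136 101  84  79  83  87  91  95 113 126 136 143
  144 144 144 145 144]]
```

```bash
cat >> h.py <<'E'
def rects(m,S,x,y,amin):
    out=[]
    for c in cv2.findContours(m,cv2.RETR_EXTERNAL,cv2.CHAIN_APPROX_NONE)[0]:
        a=cv2.contourArea(c)/S/S
        if a<amin: continue
        r=cv2.minAreaRect(c); M=cv2.moments(c)
        f=lambda p:(np.array(p)+.5)/S-.5+np.array([x,y])
        out.append((a,f((M['m10']/M['m00'],M['m01']/M['m00'])),f(cv2.boxPoints(r))))
    return out
def window(d,x,y,w,h,th,z):
    S=6;g=cv2.cvtColor(d["img"],cv2.COLOR_RGB2GRAY)
    zz=cv2.resize(g[y:y+h,x:x+w],None,fx=S,fy=S,interpolation=cv2.INTER_CUBIC)
    for a,c,b in rects((zz<th).astype(np.uint8)*255,S,x,y,15):
        P=np.array([ray(d,q,z) for q in b]);e1=P[1]-P[0];e2=P[2]-P[1]
        L=e1 if np.linalg.norm(e1)>np.linalg.norm(e2) else e2
        print("area",round(a),"px",c.round(1),"world",ray(d,c,z).round(4),"box",np.linalg.norm(e1[:2]).round(4),np.linalg.norm(e2[:2]).round(4),"ang",np.degrees(np.arctan2(L[1],L[0])).round(1))
E
python3 - <<'E'
from h import *
d=ctrl.get_image("top");window(d,355,180,50,38,72,.05)
s=ctrl.get_image("scene");window(s,243,143,50,50,73,.05)
for n,d,(x,y,w,h) in(("t",d,(188,180,122,82)),("s",s,(305,195,150,115))):
    S=6;im=cv2.resize(d["img"][y:y+h,x:x+w],None,fx=S,fy=S,interpolation=cv2.INTER_CUBIC).astype(int)
    m=(im[:,:,2]-im[:,:,0]>-4)&(im.sum(2)>330); m=m.astype(np.uint8)*255
    m=cv2.morphologyEx(m,cv2.MORPH_OPEN,np.ones((9,9)))
    cv2.imwrite(f"pics/m_{n}.png",m)
    for a,c,b in rects(m,S,x,y,100): print(n,round(a),c.round(1),b.round(1).tolist())
E
```

```text
area 148 px [381.3 198.5] world [ 0.6125 -0.1959  0.05  ] box 0.0256 0.039 ang -100.8
area 76 px [371.7 202.9] world [ 0.602  -0.1717  0.05  ] box 0.0373 0.0739 ang -134.4
area 236 px [267.2 177.7] world [ 0.6299 -0.1534  0.05  ] box 0.0473 0.0831 ang 75.7
area 130 px [263.1 161.8] world [ 0.6091 -0.1955  0.05  ] box 0.0253 0.0403 ang 77.1
t 1464 [218.5 227.5] [[195.3, 212.0], [231.5, 202.7], [241.7, 242.7], [205.6, 252.0]]
t 489 [248.4 219.8] [[236.8, 201.3], [249.4, 198.1], [259.4, 238.2], [246.8, 241.3]]
t 1280 [276.9 214.2] [[251.9, 199.8], [289.1, 190.3], [299.1, 229.1], [261.8, 238.6]]
```

```bash
python3 - <<'E'
from h import *
d=ctrl.get_image("top");s=ctrl.get_image("scene")
# pixel -> local points (tester x,y,z above underside)
A=[((195.3,212.0),(105,50)),((205.6,252.),(105,-50)),((249.4,198.1),(-30,50)),((259.4,238.2),(-30,-50))]
P=[ray(d,u,.074)[:2] for u,_ in A]+[ray(d,u,.026)[:2] for u in((289.1,190.3),(299.1,229.1))]
Q=[np.array(q)/1000 for _,q in A]+[np.array((-.125,.05)),np.array((-.125,-.05))]
P=np.array(P);Q=np.array(Q);Q[:,1]*=1
print("lens",np.linalg.norm(P[0]-P[1]),np.linalg.norm(P[0]-P[2]),np.linalg.norm(P[4]-P[5]))
# x axis to +y: world up in picture=+x; tester +x -> picture left=+y; tester +y -> -x(world)= down
Q[:,1]*=-1
M,_=cv2.estimateAffinePartial2D(Q,P,ransacReprojThreshold=1)
sc=np.hypot(M[0,0],M[1,0]);yaw=np.arctan2(M[1,0],M[0,0]);
R=np.array([[np.cos(yaw),-np.sin(yaw)],[np.sin(yaw),np.cos(yaw)]]);t=P.mean(0)-R@Q.mean(0)
print("scale",sc,"yaw",np.degrees(yaw),"t",t,"res mm",((P-(Q@R.T+t))*1000).round(1).tolist())
W=lambda p:np.r_[R@np.array(p[:2])/1000+t,p[2]/1000+.01]
for n,dd in(("top",d),("scene",s)):
    im=cv2.resize(dd["img"][:,:,::-1],None,fx=4,fy=4,interpolation=cv2.INTER_CUBIC)
    L=[(105,50,64),(105,-50,64),(-30,50,64),(-30,-50,64),(-125,50,16),(-125,-50,16),(2,50,110),(2,-50,110),(-102.5,12,20),(-102.5,-12,20)]
    by=np.radians(78);Rb=np.array([[np.cos(by),-np.sin(by)],[np.sin(by),np.cos(by)]])
    B=[np.r_[Rb@np.array((a,b))+[.611,-.1957],z] for a,b,z in[(.035,.022,.05),(.035,-.022,.05),(-.035,.022,.05),(-.035,-.022,.05),(.035,.03,.007),(.035,-.03,.007),(-.035,.03,.007),(-.035,-.03,.007)]]
    for p in[W(l) for l in L]+B: cv2.circle(im,tuple(((proj(dd,p)+.5)*4).astype(int)),3,(0,0,255),-1)
    x,y=(188,165) if n=="top" else (235,130)
    cv2.imwrite(f"pics/o_{n}.png",im[y*4:y*4+(440 if n=="top" else 600),x*4:x*4+ (800)])
print("handle",W((2,0,102)),"seat",W((-66,0,16)))
E
```

```text
lens 0.09992610046382887 0.13476947932692646 0.10112095238327913
scale 1.0032649724595133 yaw 103.23552815040868 t [0.56286916 0.14397154] res mm [[-0.0, 0.9], [0.5, -1.0], [-0.1, 1.1], [-0.3, 0.9], [0.5, -0.8], [-0.6, -1.2]]
handle [0.56241125 0.14591842 0.112     ] seat [0.57798016 0.07972469 0.026     ]
```

View pics/o_top.png

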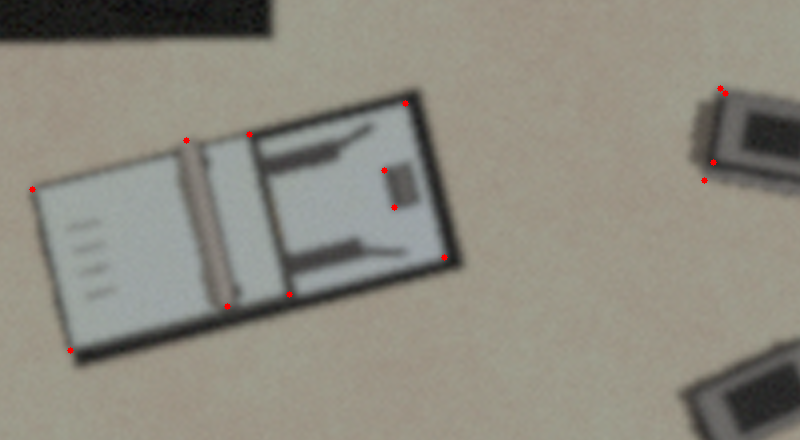

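View pics/o_scene.png

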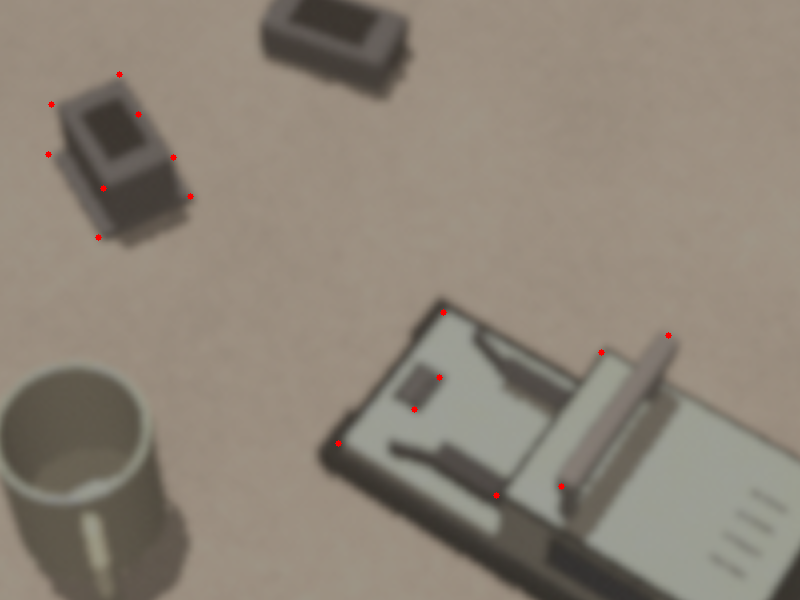

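```bash
python3 -m handwheel '{"offset":[[0.56,-1,0],[1.11,-2,0],[1.67,-3,0],[2.22,-4,0],[2.78,-5,0],[3.34,-6,0],[3.89,-7,0],[4.45,-8,0],[5,-9,0],[5.56,-10,0]],"roll":[-0.72,-1.44,-2.16,-2.88,-3.6,-4.32,-5.04,-5.76,-6.48,-7.2]}' 85 40; python3 -m handwheel '{"offset":[[0.56,-1,0],[1.11,-2,0],[1.67,-3,0],[2.22,-4,0],[2.78,-5,0],[3.34,-6,0],[3.89,-7,0],[4.45,-8,0],[5,-9,0],[5.56,-9.95,0]],"roll":[-0.72,-1.44,-2.16,-2.88,-3.6,-4.32,-5.04,-5.76,-6.48,-7.2]}'
```

```text
t: 1.4
tool_pos: [0.3889, 0.2009, 0.2317]
tool_rot: [-3.026, -0.846, -0.002]
contact_force: [0.9, 0.6, -0.9]
opening: 0.0847
t: 2.4
tool_pos: [0.6114, -0.1975, 0.2313]
tool_rot: [3.124, -0.329, 0.0]
contact_force: [0.2, 0.3, 0.7]
opening: 0.0848
```

```bash
python3 -m handwheel '{"offset":[[0,0.02,-0.7],[0,0.03,-1.4],[0,0.04,-2.1],[0,0.04,-2.8],[0,0.04,-3.4],[0,0.04,-3.8],[0,0.04,-4,2],[0,0.04,-4.2],[0,0.04,-4.2],[0,0.04,-4.2]],"roll":[0,0,0,0,0,0,0,0,0,0]}' ; python3 - <<'E'
from h import *
for n in("scene","top"):
    d=ctrl.get_image(n);im=d["img"][:,:,::-1]
    im=im[100:220,200:360] if n=="scene" else im[150:270,320:480]
    cv2.imwrite(f"pics/a_{n}.png",cv2.resize(im,None,fx=5,fy=5,interpolation=cv2.INTER_CUBIC))
E
```

```text
invalid input at $.offset[6]: expected 3 numbers
```

```bash
python3 -m handwheel '{"offset":[[0,0.02,-0.7],[0,0.03,-1.4],[0,0.04,-2.1],[0,0.04,-2.8],[0,0.04,-3.4],[0,0.04,-3.8],[0,0.04,-4.1],[0,0.04,-4.2],[0,0.04,-4.2],[0,0.04,-4.2]],"roll":[0,0,0,0,0,0,0,0,0,0]}' ; python3 - <<'E'
from h import *
for n in("scene","top"):
    d=ctrl.get_image(n);im=d["img"][:,:,::-1]
    im=im[100:220,200:360] if n=="scene" else im[150:270,320:480]
    cv2.imwrite(f"pics/a_{n}.png",cv2.resize(im,None,fx=5,fy=5,interpolation=cv2.INTER_CUBIC))
E
```

```text
t: 3.5
tool_pos: [0.6116, -0.1942, 0.0647]
tool_rot: [3.124, -0.323, 0.003]
contact_force: [-0.7, 0.2, 0.2]
opening: 0.0848
```

View pics/a_scene.png

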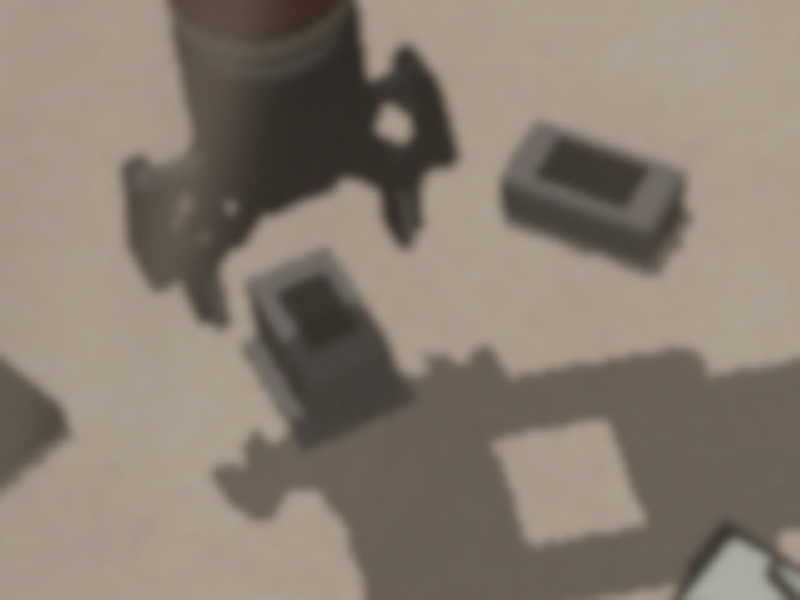

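View pics/a_top.png

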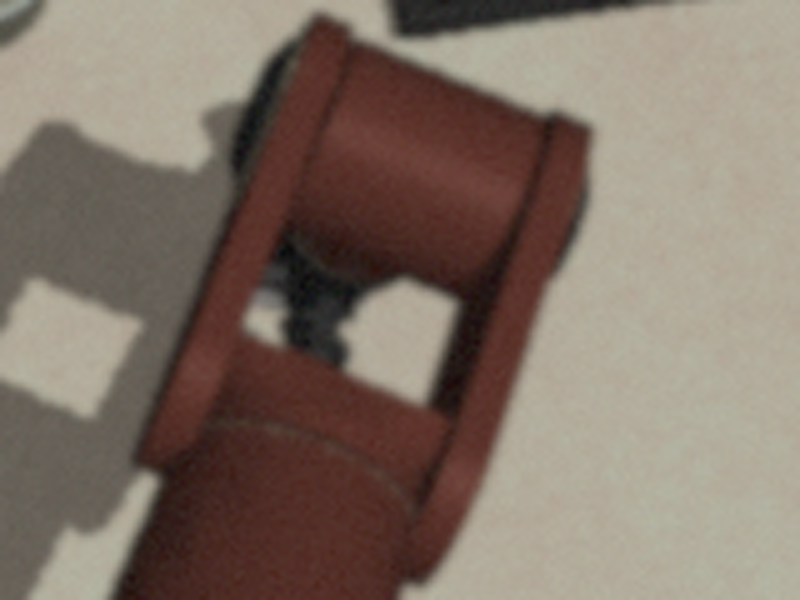

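```bash
python3 - <<'E'
from h import *
d=ctrl.get_image("scene")
for z in(.065,.072,.078): print(z,ray(d,(262.5,154.5),z), proj(d,(.6116,-.1942,z)))
E
```

```text
0.065 [ 0.60318565 -0.20270629  0.065     ] [261.86452266 158.61736389]
0.072 [ 0.60607996 -0.19776595  0.072     ] [261.53465671 156.69685363]
0.078 [ 0.6085608  -0.19353138  0.078     ] [261.24905488 155.03405321]
```

```bash
python3 -m handwheel '{"offset":[[0,-0.02,-0.3],[0,-0.03,-0.6],[0,-0.03,-0.9],[0,-0.03,-1.1],[0,-0.03,-1.17],[0,-0.03,-1.17],[0,-0.03,-1.17],[0,-0.03,-1.17],[0,-0.03,-1.17],[0,-0.03,-1.17]],"roll":[0,0,0,0,0,0,0,0,0,0]}' ;python3 -m handwheel '{"offset":[[0,0,0],[0,0,0],[0,0,0],[0,0,0],[0,0,0],[0,0,0],[0,0,0],[0,0,0],[0,0,0],[0,0,0]],"roll":[0,0,0,0,0,0,0,0,0,0]}' 30 40
```

```text
t: 4.65
tool_pos: [0.6111, -0.1952, 0.017]
tool_rot: [3.125, -0.323, 0.001]
contact_force: [-0.9, 0.4, 0.0]
opening: 0.085
t: 5.65
tool_pos: [0.6109, -0.1952, 0.0167]
tool_rot: [3.125, -0.323, 0.001]
contact_force: [0.9, -0.3, 2.2]
opening: 0.0438
```

```bash
python3 -m handwheel '{"offset":[[0,0,0.4],[0,0,0.9],[0,0.2,1.4],[-0.05,0.8,1.7],[-0.1,1.5,1.7],[-0.15,2.2,1.7],[-0.2,2.9,1.7],[-0.24,3.6,1.7],[-0.28,4.2,1.7],[-0.28,4.59,1.7]],"roll":[0,0,0.3,0.9,1.5,2.2,2.8,3.4,3.9,4.17]}'; python3 -m handwheel '{"offset":[[0,0,0],[0,0,0],[0,0,0],[0,0,0],[0,0,0],[0,0,0],[0,0,0],[0,0,0],[0,0,0],[0,0,0]],"roll":[0,0,0,0,0,0,0,0,0,0]}'; python3 - <<'E'
from h import *
for n in("scene","top"):
    d=ctrl.get_image(n);im=d["img"][:,:,::-1]
    im=im[120:270,230:430] if n=="scene" else im[150:270,220:380]
    cv2.imwrite(f"pics/b_{n}.png",cv2.resize(im,None,fx=4,fy=4,interpolation=cv2.INTER_CUBIC))
E
```

```text
t: 6.65
tool_pos: [0.5989, -0.0098, 0.0848]
tool_rot: [-3.12, -0.365, 0.001]
contact_force: [-1.0, -1.1, -1.2]
opening: 0.0436
t: 7.65
tool_pos: [0.5996, -0.0114, 0.0845]
tool_rot: [3.121, 0.362, 0.0]
contact_force: [-0.0, 0.6, -1.4]
opening: 0.0437
```

View pics/b_scene.png

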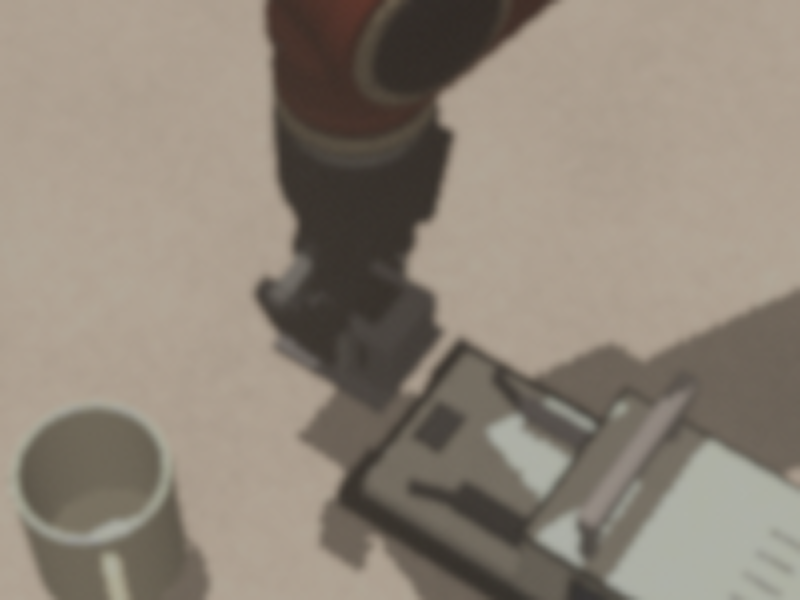

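View pics/b_top.png

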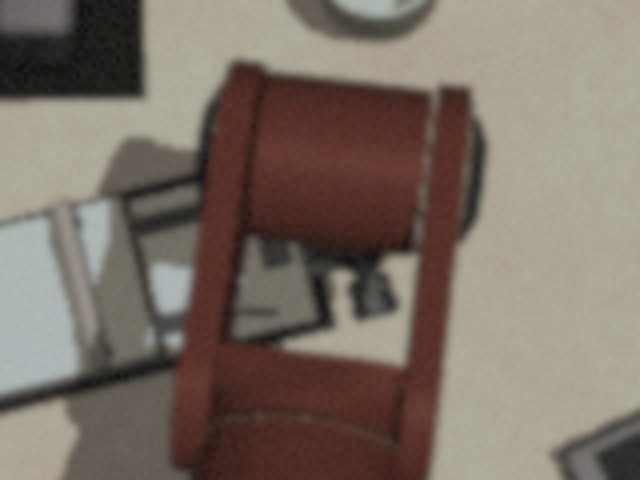

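```bash
python3 -m handwheel '{"offset":[[0,0,-0.25],[0,0,-0.5],[0,0,-0.75],[0,0,-0.95],[0,0,-1],[0,0,-1],[-0.03,0.12,-1],[-0.06,0.24,-1],[-0.09,0.37,-1],[-0.115,0.49,-1]],"roll":[0,0,0,0,0,0,0,0,0,0]}'; python3 -m handwheel '{"offset":[[-0.02,0.1,0],[-0.045,0.2,0],[-0.07,0.3,0],[-0.09,0.4,0],[-0.115,0.49,0],[-0.14,0.59,0],[-0.16,0.68,0],[-0.183,0.78,0],[-0.183,0.78,0],[-0.183,0.78,0]],"roll":[0,0,0,0,0,0,0,0,0,0]}'; python3 - <<'E'
from h import *
for n in("scene",):
    d=ctrl.get_image(n);im=d["img"][:,:,::-1]
    im=im[120:270,250:450]
    cv2.imwrite(f"pics/c_{n}.png",cv2.resize(im,None,fx=4,fy=4,interpolation=cv2.INTER_CUBIC))
E
```

```text
t: 8.75
tool_pos: [0.5953, 0.0086, 0.0451]
tool_rot: [3.12, 0.362, 0.002]
contact_force: [0.3, -1.3, -0.9]
opening: 0.0437
t: 9.75
tool_pos: [0.5874, 0.0398, 0.0444]
tool_rot: [-3.12, -0.362, 0.001]
contact_force: [0.2, 1.3, 0.5]
opening: 0.0437
```

View pics/c_scene.png

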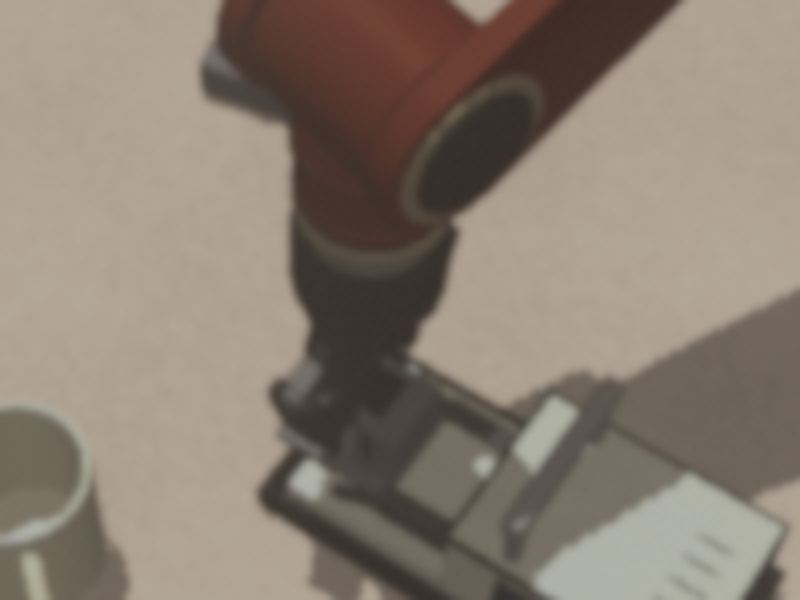

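```bash
python3 -m handwheel '{"offset":[[-0.02,0.1,0],[-0.045,0.2,0],[-0.07,0.3,0],[-0.09,0.4,0],[-0.115,0.5,0],[-0.14,0.6,0],[-0.16,0.7,0],[-0.185,0.8,0],[-0.208,0.88,0],[-0.208,0.88,0]],"roll":[0,0,0,0,0,0,0,0,0,0]}'; python3 -m handwheel '{"offset":[[0,0.03,0],[-0.01,0.06,0],[-0.02,0.09,0],[-0.028,0.12,0],[-0.033,0.14,0],[-0.037,0.16,0],[-0.037,0.16,0],[-0.037,0.16,0],[-0.037,0.16,0],[-0.037,0.16,0]],"roll":[0,0,0,0,0,0,0,0,0,0]}'; python3 - <<'E'
from h import *
for n in("scene","top"):
    d=ctrl.get_image(n);im=d["img"][:,:,::-1]
    im=im[140:290,270:470] if n=="scene" else im[150:270,180:340]
    cv2.imwrite(f"pics/d_{n}.png",cv2.resize(im,None,fx=4,fy=4,interpolation=cv2.INTER_CUBIC))
E
```

```text
t: 10.8
tool_pos: [0.5791, 0.0754, 0.0445]
tool_rot: [-3.12, -0.362, 0.0]
contact_force: [-1.5, 0.7, -0.1]
opening: 0.0436
t: 11.8
tool_pos: [0.5778, 0.081, 0.0445]
tool_rot: [-3.12, -0.362, 0.0]
contact_force: [-1.8, -1.1, -0.7]
opening: 0.0436
```

View pics/d_scene.png

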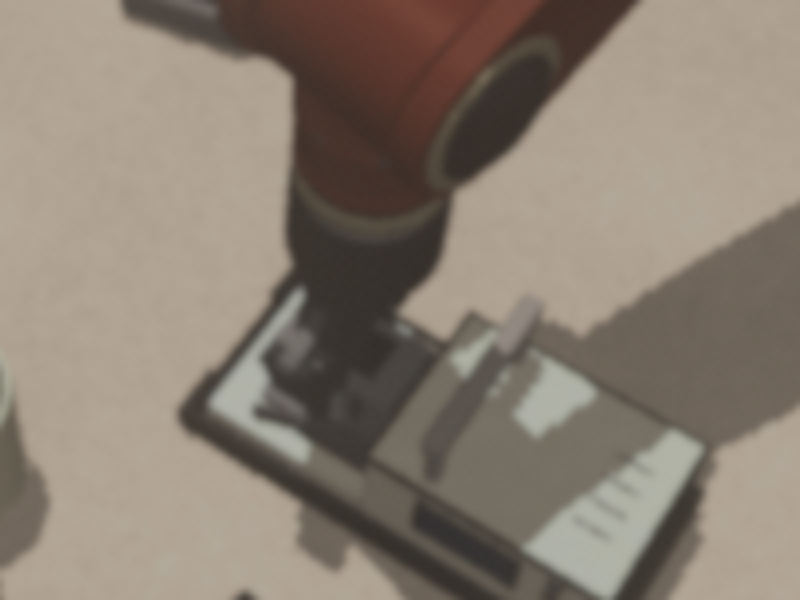

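View pics/d_top.png

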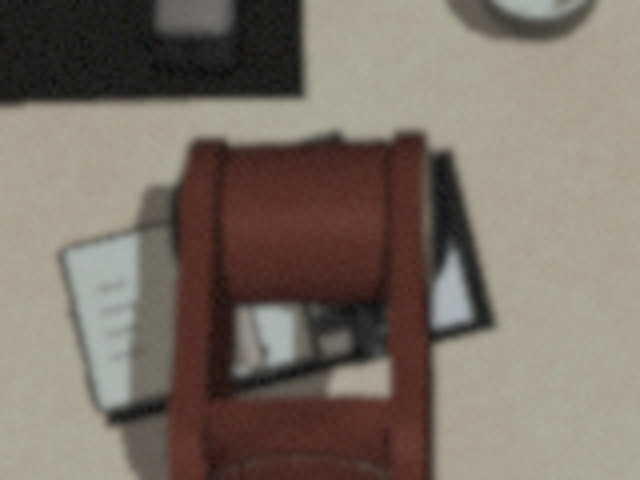

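```bash
python3 -m handwheel '{"offset":[[0,0.01,0],[-0.005,0.02,0],[-0.008,0.03,0],[-0.01,0.04,0],[-0.012,0.05,0],[-0.014,0.06,0],[-0.014,0.06,0],[-0.014,0.06,0],[-0.014,0.06,0],[-0.014,0.06,0]],"roll":[0,0,0,0,0,0,0,0,0,0]}'; python3 -m handwheel '{"offset":[[0,0.01,0],[-0.005,0.02,0],[-0.008,0.03,0],[-0.01,0.04,0],[-0.012,0.05,0],[-0.014,0.06,0],[-0.014,0.06,0],[-0.014,0.06,0],[-0.014,0.06,0],[-0.014,0.06,0]],"roll":[0,0,0,0,0,0,0,0,0,0]}'
```

```text
t: 12.9
tool_pos: [0.5772, 0.0835, 0.0444]
tool_rot: [-3.12, -0.362, 0.0]
contact_force: [-0.7, -0.1, -1.2]
opening: 0.0433
t: 13.9
tool_pos: [0.5769, 0.0849, 0.0446]
tool_rot: [3.119, 0.361, 0.0]
contact_force: [-0.4, -5.4, -0.7]
opening: 0.043
```

```bash
python3 -m handwheel '{"offset":[[0,0.01,0],[-0.005,0.02,0],[-0.008,0.03,0],[-0.01,0.04,0],[-0.012,0.05,0],[-0.014,0.06,0],[-0.014,0.06,0],[-0.014,0.06,0],[-0.014,0.06,0],[-0.014,0.06,0]],"roll":[0,0,0,0,0,0,0,0,0,0]}'
```

```text
t: 14.9
tool_pos: [0.5769, 0.085, 0.0451]
tool_rot: [3.115, 0.361, 0.001]
contact_force: [-1.0, -13.1, -0.1]
opening: 0.0432
```

```bash
python3 -m handwheel '{"offset":[[0.01,-0.04,0],[0.02,-0.09,0],[0.02,-0.09,0],[0.02,-0.09,0],[0.02,-0.09,0],[0.02,-0.09,0],[0.02,-0.09,0],[0.02,-0.09,0],[0.02,-0.09,0],[0.02,-0.09,0]],"roll":[0,0,0,0,0,0,0,0,0,0]}' 62; python3 -m handwheel '{"offset":[[0,0,0.5],[0,0,1],[0,0,1.5],[0,0,2],[0,0,2.6],[0,-0.3,3.2],[0,-1.2,3.8],[0,-2.2,4.2],[0,-3.2,4.2],[0,-4,4.2]],"roll":[0,0,0,0,0,0,0,0,0,0]}' 85; python3 - <<'E'
from h import *
for n in("scene","top"):
    d=ctrl.get_image(n);im=d["img"][:,:,::-1]
    im=im[170:320,290:490] if n=="scene" else im[160:280,180:340]
    cv2.imwrite(f"pics/e_{n}.png",cv2.resize(im,None,fx=4,fy=4,interpolation=cv2.INTER_CUBIC))
E
```

```text
t: 15.9
tool_pos: [0.577, 0.0845, 0.0445]
tool_rot: [-3.121, -0.361, -0.0]
contact_force: [-0.7, -0.4, 0.5]
opening: 0.0621
t: 16.9
tool_pos: [0.5773, -0.0775, 0.2138]
tool_rot: [3.12, 0.36, 0.003]
contact_force: [1.0, 0.6, -0.5]
opening: 0.0852
```

View pics/e_scene.png

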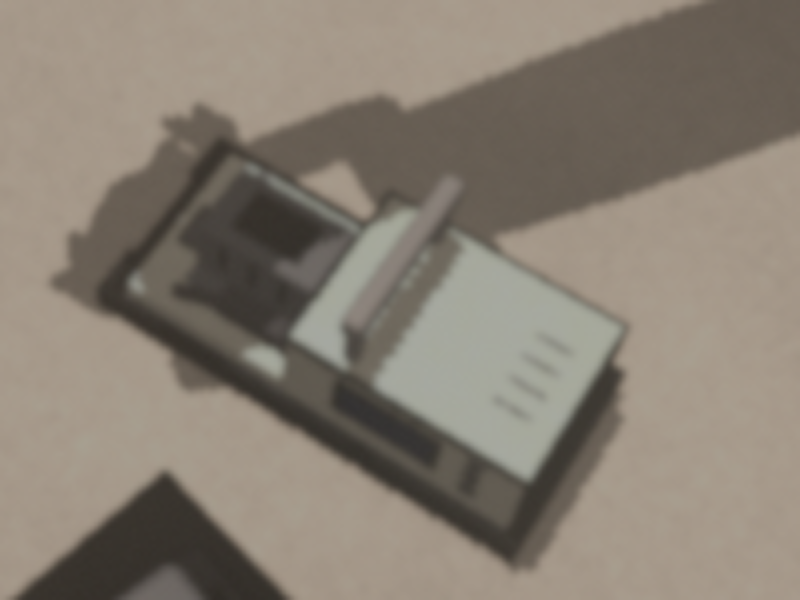

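View pics/e_top.png

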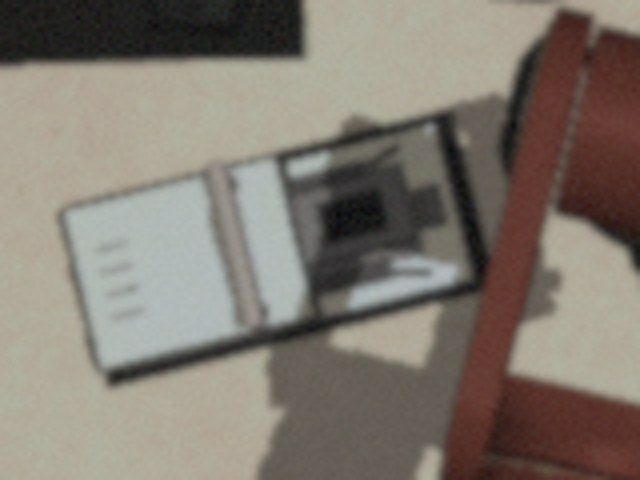

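```bash
python3 -m handwheel '{"offset":[[0,-0.8,0],[0,-1.8,0],[0,-2.8,0],[0,-3.8,0],[0,-4.5,0],[0,-4.5,0],[0,-4.5,0],[0,-4.5,0],[0,-4.5,0],[0,-4.5,0]],"roll":[1,2,3,4,5,6,7,8,9,10]}' ; python3 - <<'E'
from h import *
for n in("scene","top"):
    d=ctrl.get_image(n);im=d["img"][:,:,::-1]
    cv2.imwrite(f"pics/f_{n}.png",im)
    im=im[190:300,310:460] if n=="scene" else im[170:270,190:310]
    cv2.imwrite(f"pics/fz_{n}.png",cv2.resize(im,None,fx=5,fy=5,interpolation=cv2.INTER_CUBIC))
E
```

```text
t: 18.0
tool_pos: [0.5772, -0.2545, 0.2122]
tool_rot: [-2.516, -1.879, -0.0]
contact_force: [0.0, -0.1, 0.2]
opening: 0.0851
```

View pics/fz_scene.png

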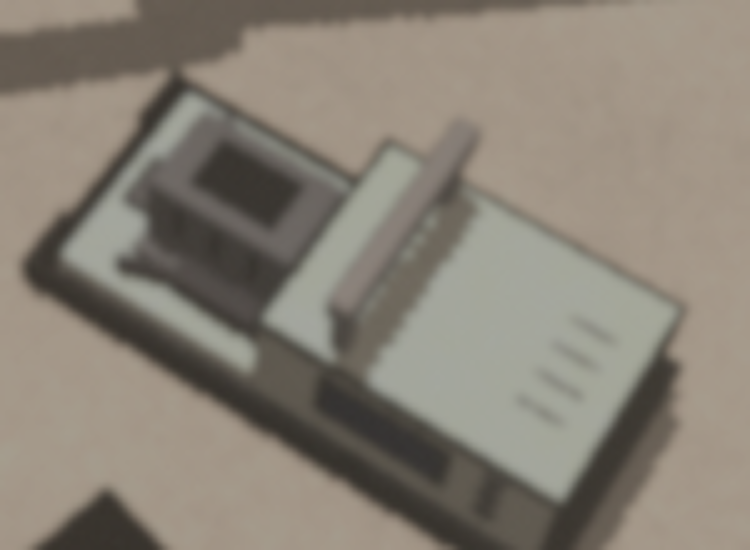

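View pics/fz_top.png

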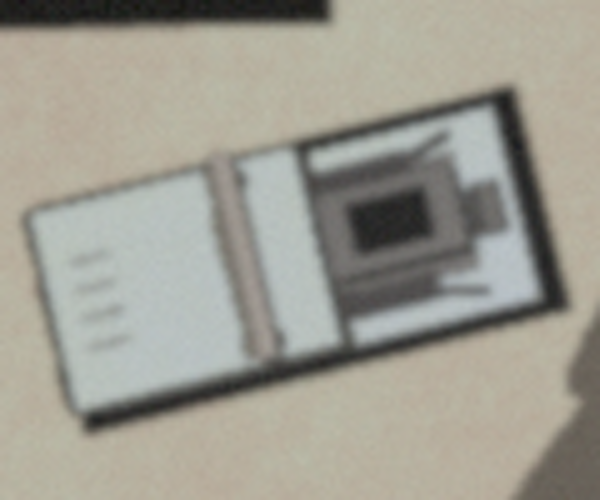

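Battery is flush against the block with the grey latch showing behind it. Now measure both the battery and the tester (which may have slid in its dock).

```bash
python3 - <<'E'
from h import *
d=ctrl.get_image("top")
window(d,254,205,26,18,75,.076)
x,y,w,h=188,170,122,92;S=6
im=cv2.resize(d["img"][y:y+h,x:x+w],None,fx=S,fy=S,interpolation=cv2.INTER_CUBIC).astype(int)
m=((im[:,:,2]-im[:,:,0]>-4)&(im.sum(2)>330)).astype(np.uint8)*255
m=cv2.morphologyEx(m,cv2.MORPH_OPEN,np.ones((9,9)))
for a,c,b in rects(m,S,x,y,80): print(round(a),c.round(1),b.round(1).tolist())
yaw=np.radians(103.24);xh=np.array([np.cos(yaw),np.sin(yaw)]);yh=np.array([-xh[1],xh[0]]);t=np.array([.5629,.1440])
for a,c,b in rects(m,S,x,y,80):
    for q in b:
        for z in(.074,): r=ray(d,q,z)[:2]-t;print(z,(np.array([r@xh,r@yh])*1000).round(1),end=" ")
    print()
E
```

```text
area 148 px [267.6 213.7] world [0.5794 0.0836 0.076 ] box 0.0383 0.0242 ang -76.6
1485 [217.3 228. ] [[194.1, 212.4], [231.2, 202.9], [241.5, 243.2], [204.4, 252.7]]
520 [247.4 220.3] [[236.0, 201.6], [249.0, 198.5], [258.8, 238.7], [245.8, 241.9]]
742 [279.8 214.1] [[250.1, 199.7], [288.1, 190.0], [298.3, 229.6], [260.3, 239.3]]
0.074 [108.9 -50. ] 0.074 [ 16.6 -49.9] 0.074 [15.5 51. ] 0.074 [107.1  50.7] 
0.074 [  4.5 -50. ] 0.074 [-27.8 -49.5] 0.074 [-27.3  50.9] 0.074 [ 4.7 50.4] 
0.074 [-29.7 -45.9] 0.074 [-124.7  -45.9] 0.074 [-124.9   53.4] 0.074 [-30.6  53.3]
```

```bash
python3 -m handwheel '{"offset":[[-0.04,1,0],[-0.08,2,0],[-0.12,3,0],[-0.16,4,0],[-0.2,5.1,0],[-0.24,6.2,0],[-0.28,7.3,0],[-0.32,8.4,0],[-0.36,9.4,0],[-0.395,10.08,0]],"roll":[0.5,1,1.5,2,2.5,3,3.5,4,4.5,5]}'; python3 -m handwheel '{"offset":[[0,0,0],[0,0,0],[0,0,0],[0,0,-0.3],[0,0,-0.6],[0,0,-1],[0,0,-1.4],[0,0,-1.7],[0,0,-1.8],[0,0,-1.8]],"roll":[0,0,0,0,0,0,0,0,0,0]}';  python3 - <<'E'
from h import *
for n in("scene","top"):
    d=ctrl.get_image(n);im=d["img"][:,:,::-1]
    im=im[160:310,300:500] if n=="scene" else im[150:270,160:320]
    cv2.imwrite(f"pics/g_{n}.png",cv2.resize(im,None,fx=4,fy=4,interpolation=cv2.INTER_CUBIC))
E
```

```text
t: 19.15
tool_pos: [0.5605, 0.1507, 0.2126]
tool_rot: [-1.948, -2.464, -0.001]
contact_force: [0.8, -0.1, 0.1]
opening: 0.0852
t: 20.15
tool_pos: [0.5606, 0.1477, 0.1392]
tool_rot: [-1.95, -2.461, 0.002]
contact_force: [-0.3, -0.3, 0.6]
opening: 0.0851
```

View pics/g_scene.png

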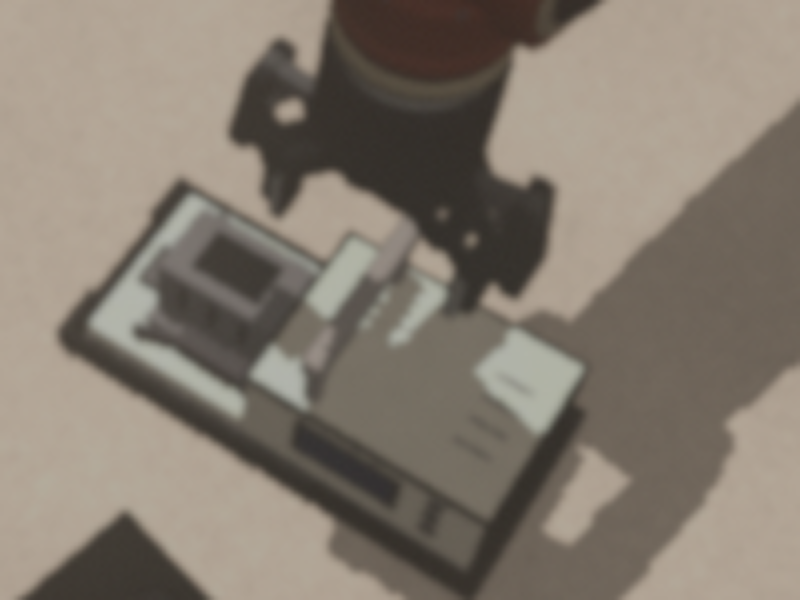

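View pics/g_top.png

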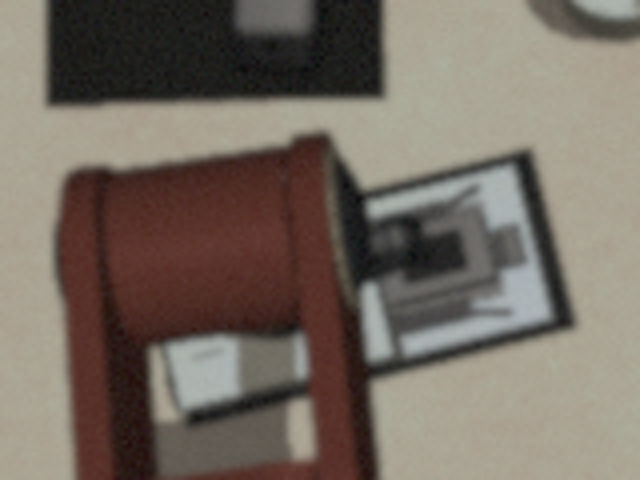

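```bash
python3 -m handwheel '{"offset":[[0.01,0.01,-0.2],[0.02,0.02,-0.4],[0.02,0.02,-0.6],[0.02,0.02,-0.8],[0.02,0.02,-1],[0.02,0.02,-1.1],[0.02,0.02,-1.15],[0.02,0.02,-1.15],[0.02,0.02,-1.15],[0.02,0.02,-1.15]],"roll":[0,0,0,0,0,0,0,0,0,0]}'; python3 -m handwheel '{"offset":[[0,0,0],[0,0,0],[0,0,0],[0,0,0],[0,0,0],[0,0,0],[0,0,0],[0,0,0],[0,0,0],[0,0,0]],"roll":[0,0,0,0,0,0,0,0,0,0]}' 0 55;  python3 -m handwheel '{"offset":[[0,0,0],[0,0,0],[0,0,0],[0,0,0],[0,0,0],[0,0,0],[0,0,0],[0,0,0],[0,0,0],[0,0,0]],"roll":[0,0,0,0,0,0,0,0,0,0]}' ;  python3 - <<'E'
from h import *
for n in("scene","top"):
    d=ctrl.get_image(n);im=d["img"][:,:,::-1]
    im=im[160:310,300:500] if n=="scene" else im[150:270,160:320]
    cv2.imwrite(f"pics/i_{n}.png",cv2.resize(im,None,fx=4,fy=4,interpolation=cv2.INTER_CUBIC))
E
```

```text
t: 21.25
tool_pos: [0.5623, 0.1486, 0.095]
tool_rot: [1.951, 2.462, 0.001]
contact_force: [-0.2, 1.2, 0.5]
opening: 0.0848
t: 22.25
tool_pos: [0.562, 0.149, 0.0947]
tool_rot: [-1.951, -2.462, -0.001]
contact_force: [-1.3, 4.5, 1.2]
opening: 0.0109
t: 23.25
tool_pos: [0.5621, 0.149, 0.0947]
tool_rot: [-1.951, -2.462, -0.001]
contact_force: [-0.2, 4.9, 1.8]
opening: 0.0113
```

View pics/i_scene.png

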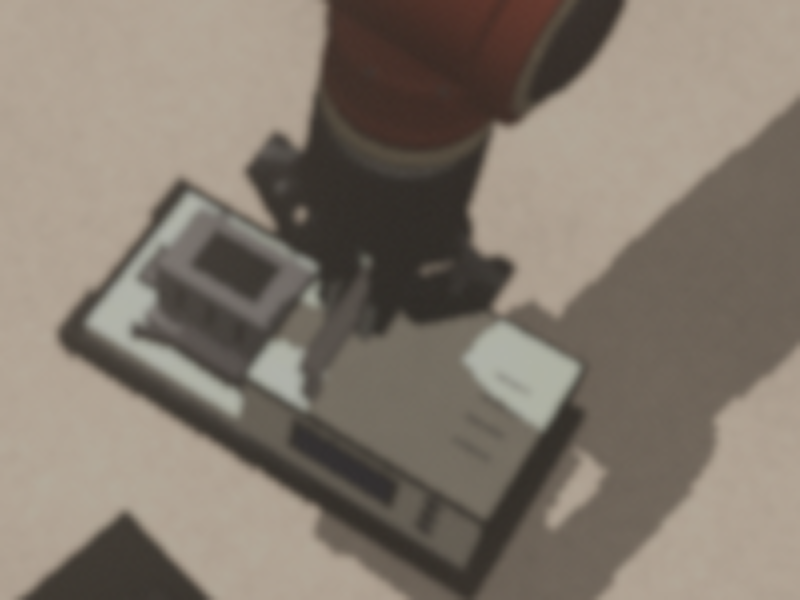

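View pics/i_top.png

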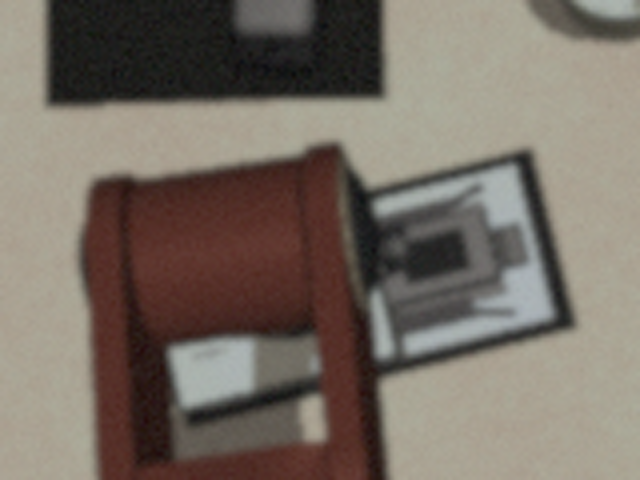

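```bash
python3 -m handwheel '{"offset":[[0,0,0.05],[0,0,0.12],[0,0,0.2],[0,0,0.3],[0,0,0.4],[0,0,0.5],[0,0,0.6],[0,0,0.7],[0,0,0.75],[0,0,0.75]],"roll":[0,0,0,0,0,0,0,0,0,0]}'; python3 -m handwheel '{"offset":[[0,0,0.1],[0,0,0.3],[0,0,0.5],[0,0,0.7],[0,0,0.9],[0,0,1.1],[0,0,1.35],[0,0,1.55],[0,0,1.7],[0,0,1.75]],"roll":[0,0,0,0,0,0,0,0,0,0]}';  python3 -m handwheel '{"offset":[[0,0,0],[0,0,0],[0,0,0],[0,0,0],[0,0,0],[0,0,0],[0,0,0],[0,0,0],[0,0,0],[0,0,0]],"roll":[0,0,0,0,0,0,0,0,0,0]}' ;  python3 - <<'E'
from h import *
for n in("scene","top"):
    d=ctrl.get_image(n);im=d["img"][:,:,::-1]
    im=im[130:310,280:500] if n=="scene" else im[140:275,160:340]
    cv2.imwrite(f"pics/j_{n}.png",cv2.resize(im,None,fx=3.5,fy=3.5,interpolation=cv2.INTER_CUBIC))
E
```

```text
t: 24.35
tool_pos: [0.5623, 0.1486, 0.1251]
tool_rot: [1.95, 2.462, 0.001]
contact_force: [-0.4, 0.5, -7.4]
opening: 0.011
t: 25.35
tool_pos: [0.5625, 0.1486, 0.1957]
tool_rot: [1.95, 2.461, 0.002]
contact_force: [-0.0, 0.5, -7.3]
opening: 0.0112
t: 26.35
tool_pos: [0.562, 0.1485, 0.1945]
tool_rot: [1.951, 2.462, 0.0]
contact_force: [0.2, -0.1, -7.2]
opening: 0.0108
```

View pics/j_scene.png

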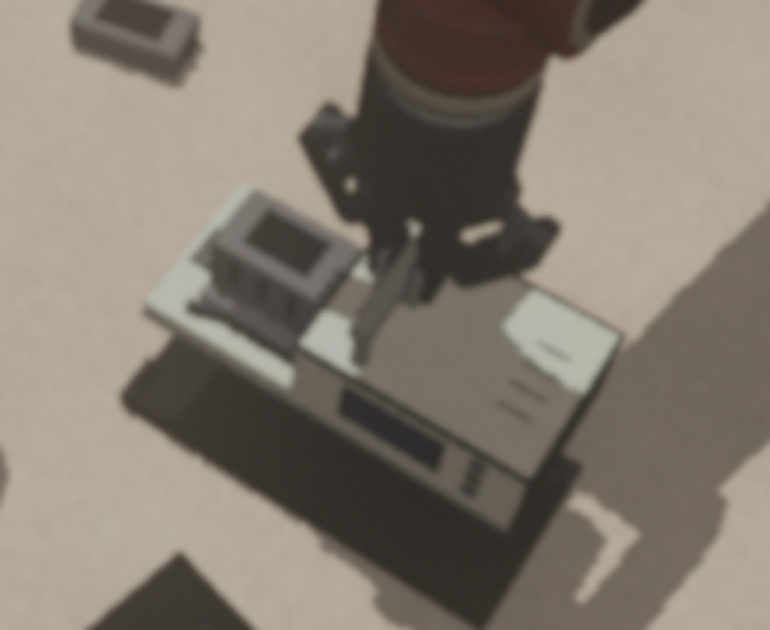

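View pics/j_top.png

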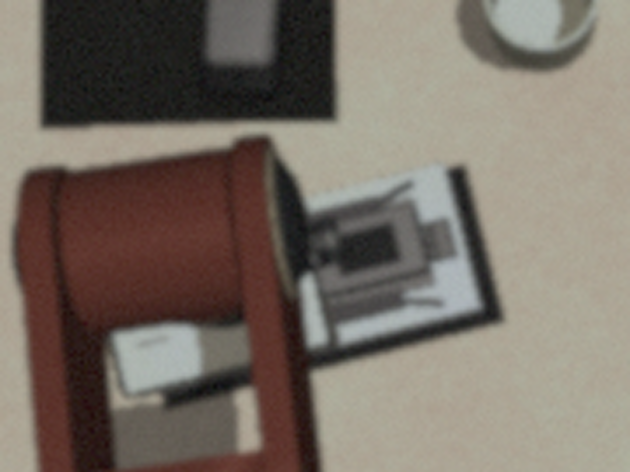

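```bash
python3 - <<'E'
from h import *
d=ctrl.get_image("scene")
yaw=np.radians(103.24);xh=np.array([np.cos(yaw),np.sin(yaw)]);yh=np.array([-xh[1],xh[0]]);t=np.array([.5623,.1485])-.002*xh-np.array([.003,0])
for p,(u,v) in[((105,50,64),(434.3,267.1)),((105,-50,64),(457.7,226.3)),((-125,50,16),(321.4,218.)),((-125,-50,16),(351.4,182.9))]:
  q=[]
  for px in(1,-1):
    w=np.r_[t+xh*p[0]/1e3+px*yh*p[1]/1e3,p[2]/1e3+.01+.0998]; q.append(proj(d,w).round(1))
  print(p,(u,v),q)
window(d,340,185,40,30,62,.176)
print(ctrl.get_obs()["dq"].round(4))
E
```

```text
(105, 50, 64) (434.3, 267.1) [array([458.5, 225.7]), array([432.3, 267.7])]
(105, -50, 64) (457.7, 226.3) [array([432.3, 267.7]), array([458.5, 225.7])]
(-125, 50, 16) (321.4, 218.0) [array([349.2, 181.3]), array([321. , 215.8])]
(-125, -50, 16) (351.4, 182.9) [array([321. , 215.8]), array([349.2, 181.3])]
area 116 px [363.2 199.6] world [0.5757 0.0852 0.176 ] box 0.0193 0.0315 ang 103.8
area 21 px [377.6 187.6] world [0.5364 0.0839 0.176 ] box 0.0082 0.0189 ang 67.0
[-0.0005  0.0029  0.0009 -0.0011 -0.0029 -0.0017]
```

```bash
python3 - <<'E'
from station import ctrl
ctrl.finish_job(); o=ctrl.get_obs(); print(o["t"],o["tool_pos"],o["contact_force"],o["opening"])
E
```

```text
the job is handed in; nothing more can be done
the job is handed in; nothing more can be done
```

I slid the battery into the shoe until it stopped hard against the block. Then I gripped the tester by its handle at 55 N and lifted it straight up about 10 cm. I handed the job in at about 26.5 s with the tester held still in the air; no verdict is reported.

**Battery:**
- The push built up to 13 N against the end stop.
- In the top view the battery sits at about x = -65.3 mm in the tester's frame; home is -66.
- It measured about 2.5 mm to one side. That is slightly more than the channel's 2 mm of play, so part of it is probably measurement error, and it is inside the 4 mm limit.
- I could not read the latch joint directly. The pictures show its grey ramp standing free behind the battery, both before and after the lift.

**Tester:**
- Pushing the battery in moved the tester about 2.7 mm in its dock, so I re-measured its position before gripping.
- After the lift the wrist carried a steady 7.2 N, with the fingers 11 mm open on the 12 mm bar and the joints at rest.
- The tester's corners in the picture lie within about 2 to 3 px of where a level tester would put them. The -x end is perhaps 0.02 rad low; the limit is 0.12.

**Other objects:** I never touched the adapter, mug or mouse, but I did not re-measure their positions at the end.

**Disagreement:** the scene camera read about 3 mm low in x compared with the top camera and the robot's own pose, so I relied on the top camera.

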